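Assemble the test sieve stack on its shaker

ROBOT

A 6-joint arm with a two-finger parallel gripper is mounted at the origin on a cart in front of the work surface, level with it; the furniture and walls round the work are solid. World frame = base frame: x ahead of the robot, y to its left, z up, the work surface at z = 0. Lengths are in m, angles in rad, forces in N, time in s.
With the tool pointing down it reaches from about 0.325 to 0.9 m from the base axis. Payload 6.1 kg.
Tool frame: the origin (TCP) lies between the finger pads; the fingertips stand 14 mm ahead of it and the grasp point (between the pads) lies 5 mm behind it; z points along the fingers, y is the line along which they close (so a half turn about z gives the same grasp; the last joint's range is limited). The gripper opens to 85 mm and grips with 20 to 120 N. Pads are 22 mm wide; open, the fingers measure 114 mm over their backs; the gripper's body (76 mm by 85 mm) begins 54 mm behind the grasp point. The pads swing forward as they close: fully open they stand 13 mm farther back than shut.
Start: joints at [1.04, 0.22, 1.526, -0, 1.395, -0.126], TCP at [0.246, 0.574, 0.245] pointing down, gripper open.
Joint ranges: [-2.98, 2.98], [-0.91, 2.08], [0.09, 2.57], [-1.24, 4.39], [0.2, 2.65], [-2.68, 2.68]. Speed limits (rad/s): [2.57, 2.57, 3.01, 3.14, 3.14, 3.14].

INTERFACE

Orientations are given as a unit quaternion [x, y, z, w].
In Python, from bench import robot gives the robot as it stands. The module is installed in compiled form; this text tells all that it offers.
- The arm moves only by the tool arm_command, never from a script. Its argument "increments" is a list that holds one entry, the list of rows, each a list of 4 numbers: the shift along the tool's x, y, z in m, then the turn about the tool's z in rad. A call has 1 to 20 rows; each row is the pose to reach, as a shift and turn from the pose commanded when the call began, along the tool's axes at that moment; what a row does not reach only later rows make up. A row lasts 1/12 s, in which the tool goes at most 41.7 mm and 7.16 degrees, less where a joint would pass 70% of its speed; a pose out of reach is approached as far as the arm can. A call with a gripper value outside its range is refused whole. "fingers" is the gripper command: -1 is fully open, 1 is shut, values between are in proportion, set as the call begins (left out, the last holds). The fingers move at their own pace and stop on an object; "grip_force" is the grip in N (left out, the last holds). Time passes only in rows, so rows that repeat a pose let the fingers close. It gives the time, the measured TCP pose, the force, the opening and the grip force at its end, in the units of the state.
- robot.observe(): the state, without advancing time (a new reading comes with each control period).
- robot.capture(name): name is "scene" or "top"; returns the picture (400x640x3 uint8, red, green, blue); there is no depth.
- robot.get_calibration(name): a dict with "mtx" (3x3 intrinsics, pixels), "rvec" (rotation vector, rad) and "tvec" (3), from world to camera coordinates, as OpenCV has them. Camera axes: x right, y down, z forward; pixel columns grow to the right and rows downward; lengths in m; the calibration is good to about 2 mm. A picture is of the moment at which its call begins. get_calibration takes no time and is no camera call.
- robot.job_done(): hands the job in; it is judged then, once.
Trained networks look in the newest picture that a camera, given by its name, has taken for a name from the list of things; names that differ only in an ending like _2 or _b are one class to them, and where a whole thing is asked for, a point or a joint stands for the part that bears it (a point fixed in the world has none). Each returns a list of dicts, best first, with "p" (0 to 1); they miss things now and then, are a little off and sometimes report something else, mostly with a low value. They report only what shows in the picture. A call takes as long as a camera call. They do not tell look-alikes from the thing itself.
- robot.look_for(camera, query): "at" ([column, row] in pixels, amid what is visible of it).
- robot.silhouettes(camera, query): "region" (400x640 bool, what is visible of it) and "at" ([column, row] in pixels, amid what is visible of it).
The state is a dict: "time_s": time; "joints": joint angles; "qd": joint speeds; "joint_efforts": joint torques, N m; "eef_pos": TCP position; "tool_rot": TCP orientation; "contact_force": force on the tool from outside, world axes, zero at the start; "ft_torque": the same for the moment, N m; "gripper_width": opening from 0.0 (shut) to 1.0 (fully open); "gripper_force": force on a finger pad.
Only numpy, scipy, OpenCV 4.12 (cv2) and the standard library are available. Lean on these libraries where they do the work, as an engineer would, in place of code of your own. Each camera call takes 0.05 s, during which the arm holds its last target. There are 200 camera calls.

TASK

Assemble the small steel test sieve set on the round sieve shaker, in this order from the bottom up: the closed receiving pan in the shaker's seat, the fine-mesh sieve, the coarse-mesh sieve, and the knobbed lid on top. Every part must stand upright, fully nested in the one below, and be let go. Leave the white cup and the conical flask standing where they are.

Things in the scene. Friction and masses are not known exactly. Their poses are not given: they have to be found in the camera images.
- shaker: Sieve shaker base, fixed, grey painted round housing 120 mm across and 38 mm high with a small black knob and switch on its side, an aluminium disc and a raised aluminium seat ring on top. Origin: centre of its underside, z up. To its left stands a tall solid bath (380 mm high); its near corner overhangs to about x = 0.505, y = -0.03, so carry parts from the left round in front of that corner.
- seat (a point): Centre of the mouth of the shaker's seat ring, 48 mm above the worktop, z up. The ring is 68 mm outside and 56 mm inside diameter, 8 mm deep; the pan's shoulder rests on its rim, so the seated pan's origin is 6 mm below this point.
- pan: Receiving pan: round steel pan with a closed plain floor (no mesh), 60 mm outside, 55 mm inside, 36 mm high in all. Stepped foot 6 mm high, 50 mm across tapering to 44, drops into the rim below (2.5 mm play all round) until the shoulder rests on that rim. Origin: centre of its underside, z up. Starts upright; grip across the 60 mm body. A part nested on it has its origin 30 mm above this one's.
- fine_sieve: Fine sieve: steel ring 60 mm outside, 55 mm inside, 34 mm high in all, with fine wire mesh (2.7 mm pitch) 16 mm below its rim. Stepped foot 6 mm high, 50 mm across tapering to 44, drops into the rim below (2.5 mm play all round) until the shoulder rests on that rim. Origin: centre of its underside, z up. Starts upright; grip across the 60 mm body. A part nested on it has its origin 28 mm above this one's.
- coarse_sieve: Coarse sieve: steel ring 60 mm outside, 55 mm inside, 46 mm high in all, with a coarse wire grid (9 mm pitch) 18 mm below its rim. Stepped foot 6 mm high, 50 mm across tapering to 44, drops into the rim below (2.5 mm play all round) until the shoulder rests on that rim. Origin: centre of its underside, z up. Starts upright; grip across the 60 mm body. A part nested on it has its origin 40 mm above this one's.
- lid: Lid: steel disc 60 mm across, 6 mm thick above its foot, with a black round knob 20 mm across from 14 to 36 mm (its top) above the underside. Stepped foot 6 mm high, 50 mm across tapering to 44, drops into the rim below (2.5 mm play all round) until the shoulder rests on that rim. Origin: centre of its underside, z up. Starts upright; grip across the 20 mm knob.
- cup: White plastic measuring cup, 64 mm across the mouth and 54 mm high, loose, standing among the sieve parts; not part of the job. Origin: centre of its underside.
- flask: Conical glass flask, 66 mm across the foot and 100 mm high, loose, standing at the left end of the row of parts; not part of the job. Origin: centre of its underside.
Things that resemble listed ones, but are neither listed nor needed, are in the scene too. What is shaped like the fine_sieve but red is not meant. Leave any yellow look-alike of the coarse_sieve alone.

How it is judged:
At the end, for the whole second after the job is handed in: From the bottom up: pan in the shaker's seat, fine sieve on the pan, coarse sieve on the fine sieve, lid on the coarse sieve; each within 5 mm of centred on the one below, down to its nested height (within 3 mm above and 4 mm below), tilted less than 0.07 rad, and all four at rest (z of pan in the frame of seat between -0.01 and -0.003 m and horizontal distance between pan and seat below 0.005 m and angle between each of pan, fine_sieve, coarse_sieve, lid's own z axis and vertical below 0.07 rad and z of fine_sieve in the frame of pan between 0.026 and 0.033 m and horizontal distance between fine_sieve and pan below 0.005 m and z of coarse_sieve in the frame of fine_sieve between 0.024 and 0.031 m and horizontal distance between coarse_sieve and fine_sieve below 0.005 m and z of lid in the frame of coarse_sieve between 0.036 and 0.043 m and horizontal distance between lid and coarse_sieve below 0.005 m and linear speed of each of pan, fine_sieve, coarse_sieve, lid below 0.02 m/s and angular speed of each of pan, fine_sieve, coarse_sieve, lid below 0.2 rad/s); the robot touches nothing.
It fails at once if the white cup is moved more than 30 mm or tipped (distance of cup from where it was at the start of the episode above 0.03 m or angle between cup's own z axis and vertical above 0.35 rad).
It fails at once if the flask is moved more than 30 mm or tipped (distance of flask from where it was at the start of the episode above 0.03 m or angle between flask's own z axis and vertical above 0.35 rad).
It also fails if it takes over 115 s, if anything falls off the work surface, if the arm or the gripper's body presses on something with over 40 N, if the wrist force passes 120 N, or if a joint passes its speed limit or range.

## Working session

There is one attempt and no reset: what is moved stays moved. The work goes in short steps, Python scripts to look and compute and a tool call to move; the robot and the scene stay as the last step left them, time stands still between calls to the robot, and variables do not carry over. Pictures are saved under pics/ and viewed, at most 14 in all, crops included, and the job is handed in when it is done.

Besides the shell and the picture viewer there is one more tool, called after "Call:" as name(argument=value, ...) on one line, values as JSON. arm_command: Moves the arm, as the interface text tells. Its arguments: {"type":"object","properties":{"increments":{"type":"array"},"fingers":{"type":"number"},"grip_force":{"type":"number"}},"required":["increments"]}

```bash
mkdir -p pics
cat > h.py <<'E'
import numpy as np, cv2
from bench import robot
def snap(c,f=None):
    im=robot.capture(c)
    if f: cv2.imwrite('pics/'+f,cv2.cvtColor(im,cv2.COLOR_RGB2BGR))
    return im
def cal(c):
    k=robot.get_calibration(c); return np.array(k['mtx']),cv2.Rodrigues(np.array(k['rvec'],float))[0],np.array(k['tvec'],float).ravel()
def ray(c,p):
    K,R,t=cal(c); d=R.T@np.linalg.inv(K)@np.array([p[0],p[1],1.]); return -R.T@t,d/np.linalg.norm(d)
def atz(c,p,z):
    o,d=ray(c,p); return o+d*(z-o[2])/d[2]
def proj(c,X):
    K,R,t=cal(c); q=K@(R@np.asarray(X,float)+t); return q[:2]/q[2]
def tri(c1,p1,c2,p2):
    o1,d1=ray(c1,p1);o2,d2=ray(c2,p2)
    A=np.c_[d1,-d2];s=np.linalg.lstsq(A,o2-o1,rcond=None)[0]
    a,b=o1+s[0]*d1,o2+s[1]*d2
    return (a+b)/2,np.linalg.norm(a-b)
E
python3 - <<'E'
from h import *
np.set_printoptions(precision=3,suppress=True)
for c in('scene','top'):
    snap(c,c+'0.png'); K,R,t=cal(c); print(c,K[0,0],'pos',-R.T@t,'fwd',R[2])
    for q in('shaker','pan','fine_sieve','coarse_sieve','lid','cup','flask'):
        print(q,[(np.round(d['at']).astype(int).tolist(),round(d['p'],2)) for d in robot.look_for(c,q)])
print({k:np.round(v,3).tolist() for k,v in robot.observe().items()})
E
```

```text
scene 476.7472495975875 pos [-0.143 -0.704  1.015] fwd [ 0.537  0.47  -0.701]
shaker [([362, 228], 0.76)]
pan []
fine_sieve [([425, 256], 0.8), ([308, 264], 0.71)]
coarse_sieve [([398, 208], 0.71), ([409, 286], 0.6)]
lid [([275, 246], 0.86)]
cup [([349, 282], 0.55)]
flask [([197, 172], 0.87)]
top 428.46456032401113 pos [ 0.516 -0.062  1.147] fwd [ 0.05  -0.021 -0.999]
shaker [([384, 179], 0.59)]
pan [([385, 184], 0.67), ([238, 252], 0.66)]
fine_sieve [([448, 167], 0.97), ([365, 251], 0.74)]
coarse_sieve [([459, 211], 0.89), ([395, 128], 0.81), ([366, 250], 0.23)]
lid [([326, 255], 0.73)]
cup [([417, 250], 0.87)]
flask [([182, 244], 0.65)]
{'time_s': 0.8, 'joints': [1.04, 0.22, 1.526, -0.0, 1.395, -0.126], 'qd': [0.002, 0.001, -0.002, 0.002, 0.001, 0.001], 'joint_efforts': [-0.0, -49.68, -38.97, -0.0, 0.001, -0.0], 'eef_pos': [0.246, 0.574, 0.245], 'tool_rot': [0.201, 0.98, 0.0, 0.0], 'contact_force': [0.779, -0.977, -0.718], 'ft_torque': [-0.001, 0.017, 0.034], 'gripper_force': 0.0, 'gripper_width': 1.0}
```

View pics/scene0.png

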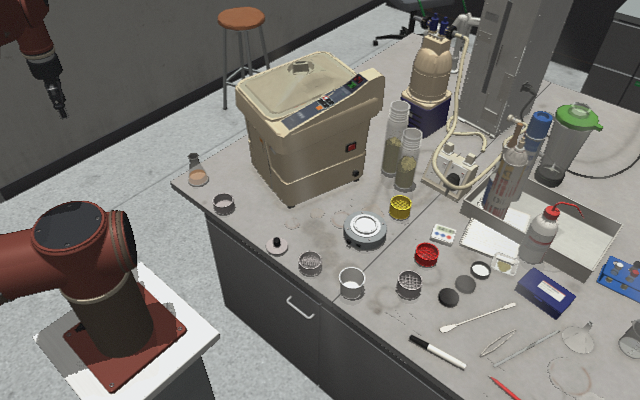

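View pics/top0.png

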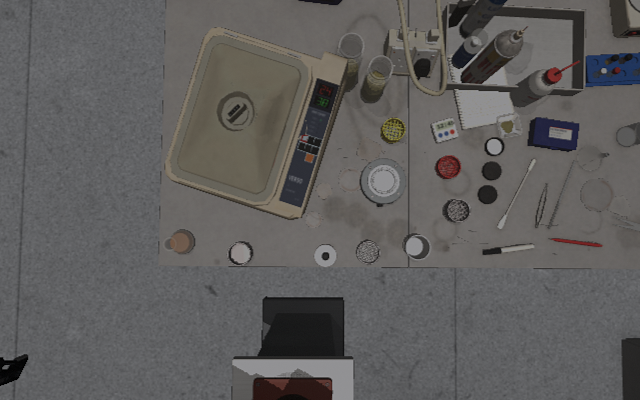

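Scene view: flask (197,172), pan (223,203), lid (275,246), grey sieve (308,264), cup (350,283), grey coarse-looking sieve (409,286), red (425,256), yellow (400,207), shaker (365,228). In the top view they are at: pan (240,253), lid (325,255), fine (368,251), cup (417,246), coarse (458,210), shaker (383,181).

```bash
cat >> h.py <<'E'
from scipy.optimize import least_squares
def bbox(m):
    n,l,s,_=cv2.connectedComponentsWithStats(m.astype(np.uint8)); i=1+np.argmax(s[1:,4]); x,y,w,h,_=s[i]
    return np.array([x-.5,y-.5,x+w-.5,y+h-.5])
def cyl(c,x,y,rings):
    a=np.linspace(0,2*np.pi,60); P=np.concatenate([np.c_[x+r*np.cos(a),y+r*np.sin(a),0*a+z] for r,z in rings])
    K,R,t=cal(c); q=(P@R.T+t)@K.T; q=q[:,:2]/q[:,2:]; return np.r_[q.min(0),q.max(0)]
def fit(obs,rings,x0,h0):
    # obs {cam:bbox}; rings(h)->[(r,z)]
    f=lambda v:np.concatenate([cyl(c,v[0],v[1],rings(v[2]))-b for c,b in obs.items()])
    s=least_squares(f,[*x0,h0],loss='soft_l1',x_scale=[.01,.01,.01]); return s.x,s.fun
E
python3 - <<'E'
from h import *
np.set_printoptions(precision=4,suppress=True)
B={}
near={'shaker':((365,228),(383,181)),'pan':((223,203),(240,253)),'fine_sieve':((308,264),(368,251)),'coarse_sieve':((409,286),(458,210)),'lid':((275,246),(325,255)),'cup':((349,283),(417,246)),'flask':((197,172),(181,242))}
for i,c in enumerate(('scene','top')):
    snap(c)
    for q in near:
        for d in robot.silhouettes(c,q):
            if np.hypot(*(np.array(d['at'])-near[q][i]))<15: B.setdefault(q,{})[c]=bbox(d['region']);break
for q in near:
    o=B.get(q,{}); 
    if not o: print(q,None);continue
    r={'shaker':lambda h:[(.06,0),(.06,.038),(.034,h)],'lid':lambda h:[(.022,0),(.03,.006),(.03,.012),(.01,h)],'cup':lambda h:[(.02,0),(.032,h)],'flask':lambda h:[(.033,0),(.01,h)]}.get(q,lambda h:[(.022,0),(.03,.006),(.03,h)])
    print(q,*fit(o,r,atz('top',near[q][1],.03)[:2],.04),list(o), o.get('top'))
E
```

```text
shaker [ 0.618  -0.2311  0.04  ] [-0.9631 -0.2099 -0.6308  1.1861  0.1844 -0.1148  0.518  -2.6787] ['scene', 'top'] [358.5 157.5 405.5 206.5]
pan [0.4261 0.1416 0.0313] [-1.0101 -0.0289 -0.3011  0.5468  0.2664 -0.4393  0.1345 -0.5596] ['scene', 'top'] [226.5 241.5 251.5 265.5]
fine_sieve [ 0.4327 -0.1936  0.0336] [ 0.0405  0.0039 -0.8158 -0.1512  0.2575 -0.0363  0.3008 -0.2654] ['scene', 'top'] [355.5 239.5 379.5 263.5]
coarse_sieve [ 0.5435 -0.4255  0.0458] [-0.7645  0.2154 -0.2113  0.4719 -0.0679 -0.5958  0.4458 -0.4035] ['scene', 'top'] [442.5 198.5 469.5 221.5]
lid [ 0.4215 -0.0819 -0.0116] [-0.7945 -0.6729 -0.6514  0.7589  0.1102 -1.1125  0.8781 -0.0943] ['scene', 'top'] [313.5 244.5 335.5 266.5]
cup [ 0.4482 -0.3177  0.0503] [-0.5789  0.2617 -0.5638 -1.7826  1.4925  0.2981  0.3763 -0.5983] ['scene', 'top'] [403.5 233.5 429.5 259.5]
flask [0.4557 0.3004 0.1005] [-0.082  -0.3325 -0.8476  0.6862  0.6503 -0.3084 -0.3233 -0.2994] ['scene', 'top'] [162.5 228.5 193.5 253.5]
```

Call:
arm_command(increments=[[[-0.3355, -0.326, 0.04, -0.4045], [-0.3355, -0.326, 0.04, -0.4045], [-0.3355, -0.326, 0.04, -0.4045], [-0.3355, -0.326, 0.04, -0.4045], [-0.3355, -0.326, 0.04, -0.4045], [-0.3355, -0.326, 0.04, -0.4045], [-0.3355, -0.326, 0.04, -0.4045], [-0.3355, -0.326, 0.04, -0.4045], [-0.3355, -0.326, 0.04, -0.4045], [-0.3355, -0.326, 0.04, -0.4045], [-0.3355, -0.326, 0.04, -0.4045], [-0.3355, -0.326, 0.04, -0.4045], [-0.3355, -0.326, 0.04, -0.4045], [-0.3355, -0.326, 0.04, -0.4045], [-0.3355, -0.326, 0.04, -0.4045], [-0.3355, -0.326, 0.04, -0.4045], [-0.3355, -0.326, 0.04, -0.4045], [-0.3355, -0.326, 0.04, -0.4045]]], fingers=-1, grip_force=40)

```text
time_s: 3.1
eef_pos: [0.4258, 0.1437, 0.2054]
tool_rot: [-0.001, 1.0, 0.0, 0.0]
contact_force: [-0.1, -0.1, 0.2]
gripper_width: 0.998
gripper_force: 0.0
```

Run:
```python
from h import *
import cv2
im=snap('top'); s=snap('scene')
a=cv2.resize(im[140:225,340:430],None,fx=6,fy=6,interpolation=cv2.INTER_CUBIC)[:510]
b=cv2.resize(s[200:260,330:400],None,fx=3.6,fy=3.6,interpolation=cv2.INTER_CUBIC)
o=np.zeros((510,540+b.shape[1],3),np.uint8);o[:,:540]=a;o[:b.shape[0],540:]=b
# overlay of predicted ring for seat fit
cv2.imwrite('pics/sh.png',o[:,:,::-1])
print(robot.observe()['tool_rot'])
```

```text
[-5.90898311e-04  9.99999824e-01  2.60661302e-05  4.72821112e-05]
```

View pics/sh.png

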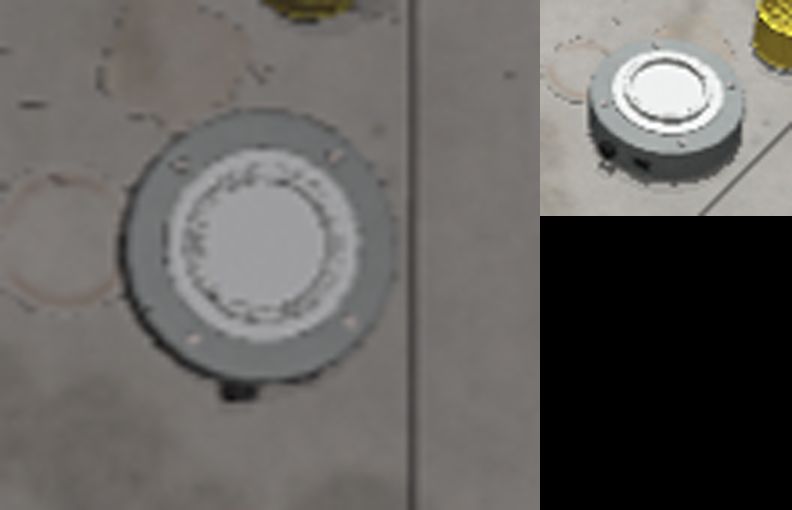

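The shaker crop shows the housing with a bright aluminium disc and ring centred at crop (262,245), i.e. about (383.7,180.8) in the full top picture. I'll fit the disc outline numerically in both views.

Run:
```python
from h import *
np.set_printoptions(precision=4,suppress=True)
obs={}
for c,(u,v) in (('top',(384,181)),('scene',(365,225))):
    g=cv2.cvtColor(snap(c),cv2.COLOR_RGB2GRAY); w=22
    p=g[v-w:v+w,u-w:u+w]; p=cv2.resize(p,None,fx=4,fy=4,interpolation=cv2.INTER_LINEAR)
    t,_=cv2.threshold(p,0,255,cv2.THRESH_OTSU); m=(p>t).astype(np.uint8); m=cv2.morphologyEx(m,cv2.MORPH_OPEN,np.ones((7,7)))
    n,l,s,_=cv2.connectedComponentsWithStats(m); i=l[4*w,4*w] or 1+np.argmax(s[1:,4])
    cs=max(cv2.findContours((l==i).astype(np.uint8),cv2.RETR_EXTERNAL,cv2.CHAIN_APPROX_NONE)[0],key=len)
    h=cv2.convexHull(cs)[:,0]; e=cv2.fitEllipse(cs); ctr=(np.array(e[0])+.5)/4-.5+[u-w,v-w]
    b=np.r_[h.min(0)-.5,h.max(0)+.5]; b=(b+.5)/4-.5+np.r_[u-w,v-w,u-w,v-w]
    obs[c]=(ctr,b); print(c,t,ctr,np.array(e[1])/4,b,atz(c,ctr,.042))
print(tri('top',obs['top'][0],'scene',obs['scene'][0]))
P=[.616,-.231,.048]
for c in obs: print(c,[cyl(c,P[0],P[1],[(r,z)]) for r,z in((.034,.048),(.042,.040))])
```

```text
top 130.0 [383.3959 180.4293] [31.4527 31.748 ] [367.75 164.5  399.25 196.5 ] [ 0.6173 -0.2313  0.042 ]
scene 131.0 [364.9929 220.117 ] [42.6483 48.9997] [342.5 202.5 386.5 242. ] [ 0.6342 -0.2219  0.042 ]
(array([ 0.617 , -0.23  ,  0.0613]), np.float64(0.004447507892597018))
top [array([370.4848, 167.5993, 396.7545, 193.8584]), array([367.0336, 164.9094, 399.2526, 197.1153])]
scene [array([351.4084, 214.8758, 376.2841, 233.2421]), array([348.3149, 214.765 , 378.915 , 237.4495])]
```

Call:
arm_command(increments=[[[0, 0, 0.03, 0], [0, 0, 0.06, 0], [0, 0, 0.09, 0], [0, 0, 0.12, 0], [0, 0, 0.14, 0], [0, 0, 0.16, 0], [0, 0, 0.175, 0], [0, 0, 0.182, 0], [0, 0, 0.182, 0], [0, 0, 0.182, 0], [0, 0, 0.182, 0], [0, 0, 0.182, 0]]])

```text
time_s: 4.3
eef_pos: [0.4273, 0.1429, 0.0246]
tool_rot: [0.0, 1.0, 0.0, 0.001]
contact_force: [0.6, -0.4, -0.7]
gripper_width: 1.001
gripper_force: 0.0
```

Call:
arm_command(increments=[[[0, 0, 0, 0], [0, 0, 0, 0], [0, 0, 0, 0], [0, 0, 0, 0], [0, 0, 0, 0], [0, 0, 0, 0], [0, 0, 0, 0], [0, 0, 0, 0], [0, 0, 0, 0], [0, 0, 0, 0], [0, 0, 0, 0], [0, 0, 0, 0]]], fingers=1, grip_force=40)

```text
time_s: 5.3
eef_pos: [0.4268, 0.1428, 0.0245]
tool_rot: [0.0, 1.0, 0.0, 0.001]
contact_force: [-2.6, -1.2, 9.2]
gripper_width: 0.695
gripper_force: 41.3
```

Call:
arm_command(increments=[[[0, 0, -0.02, 0], [0, 0, -0.05, 0], [0, 0, -0.08, 0], [0, 0, -0.11, 0], [0, 0, -0.13, 0], [0.005, -0.02, -0.135, 0], [0.01, -0.05, -0.135, 0], [0.01, -0.08, -0.135, 0], [0.01, -0.11, -0.135, 0], [0.01, -0.14, -0.135, 0], [0.01, -0.17, -0.135, 0], [0.01, -0.2, -0.135, 0], [0.01, -0.23, -0.135, 0], [0.01, -0.26, -0.135, 0], [0.01, -0.29, -0.135, 0], [0.005, -0.315, -0.135, 0], [0, -0.33, -0.135, 0], [0, -0.33, -0.135, 0]]])

```text
time_s: 6.8
eef_pos: [0.4265, -0.1902, 0.1587]
tool_rot: [0.002, 1.0, -0.001, 0.001]
contact_force: [-0.0, 1.2, -1.0]
gripper_width: 0.695
gripper_force: 43.9
```

Call:
arm_command(increments=[[[-0.02, -0.01, 0, 0], [-0.05, -0.02, 0, 0], [-0.08, -0.03, 0, 0], [-0.11, -0.04, 0, 0], [-0.14, -0.043, 0, 0], [-0.17, -0.043, 0, 0], [-0.19, -0.043, 0, 0], [-0.19, -0.043, 0.02, 0], [-0.19, -0.043, 0.04, 0], [-0.19, -0.043, 0.06, 0], [-0.19, -0.043, 0.06, 0], [-0.19, -0.043, 0.06, 0], [-0.19, -0.043, 0.06, 0]]])

```text
time_s: 7.88
eef_pos: [0.6164, -0.23, 0.0994]
tool_rot: [-0.0, 1.0, -0.0, 0.0]
contact_force: [-0.3, -0.3, -1.0]
gripper_width: 0.695
gripper_force: 43.9
```

Run:
```python
from h import *
np.set_printoptions(precision=4,suppress=True)
print(robot.observe()['eef_pos'],robot.observe()['contact_force'])
ims=[cv2.resize(snap(c)[v-45:v+45,u-45:u+45],None,fx=4.4,fy=4.4,interpolation=cv2.INTER_CUBIC) for c,u,v in(('top',384,181),('scene',365,215))]
cv2.imwrite('pics/a.png',np.hstack(ims)[:,:,::-1])
for c in('top','scene'):
    print([(d['at'],round(d['p'],2)) for d in robot.look_for(c,'pan')])
```

```text
[ 0.6164 -0.23    0.0994] [-0.2699 -0.313  -0.9556]
[([383.9, 188.4], 0.4)]
[([361.8, 209.4], 0.65)]
```

View pics/a.png

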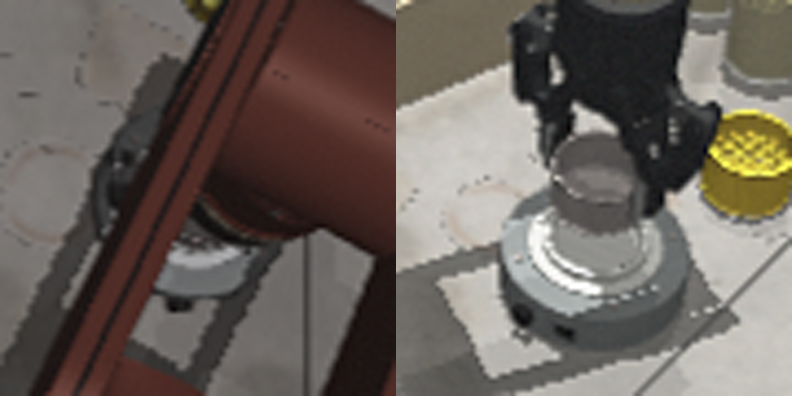

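The pan hangs upright over the seat (scene crop; the arm hides it from the top). I'm lowering it with force checks.

Call:
arm_command(increments=[[[0, 0, 0.008, 0], [0, 0, 0.016, 0], [0, 0, 0.021, 0], [0, 0, 0.024, 0], [0, 0, 0.027, 0], [0, 0, 0.03, 0], [0, 0, 0.03, 0], [0, 0, 0.03, 0]]])

```text
time_s: 8.75
eef_pos: [0.6161, -0.2304, 0.0682]
tool_rot: [0.0, 1.0, -0.0, 0.0]
contact_force: [0.6, -0.1, -0.8]
gripper_width: 0.695
gripper_force: 43.8
```

Call:
arm_command(increments=[[[0, 0, 0.001, 0], [0, 0, 0.002, 0], [0, 0, 0.003, 0], [0, 0, 0.003, 0], [0, 0, 0.003, 0]]])

```text
time_s: 9.17
eef_pos: [0.6163, -0.2304, 0.0666]
tool_rot: [0.0, 1.0, -0.0, 0.0]
contact_force: [-3.2, 1.0, 5.7]
gripper_width: 0.696
gripper_force: 44.4
```

Call:
arm_command(increments=[[[0, 0, -0.001, 0], [0, 0, -0.001, 0], [0, 0, -0.001, 0], [0, 0, -0.001, 0], [0, 0, -0.001, 0], [0, 0, -0.001, 0], [0, 0, -0.02, 0], [0, 0, -0.05, 0], [0, 0, -0.08, 0], [0, 0, -0.1, 0], [0.03, 0, -0.1, 0], [0.06, 0, -0.1, 0], [0.09, 0.005, -0.1, 0], [0.12, 0.015, -0.1, 0], [0.15, 0.03, -0.1, 0], [0.17, 0.036, -0.1, 0], [0.184, 0.036, -0.1, 0], [0.184, 0.036, -0.1, 0], [0.184, 0.036, -0.1, 0]]], fingers=-1)

```text
time_s: 10.75
eef_pos: [0.4322, -0.1945, 0.1657]
tool_rot: [0.001, 1.0, -0.0, 0.001]
contact_force: [1.0, -0.3, 0.1]
gripper_width: 0.998
gripper_force: 0.0
```

Run:
```python
from h import *
np.set_printoptions(precision=4,suppress=True)
print(robot.observe()['eef_pos'])
ims=[cv2.resize(snap(c)[v-45:v+45,u-45:u+45],None,fx=4.4,fy=4.4,interpolation=cv2.INTER_CUBIC) for c,u,v in(('top',384,181),('scene',365,215))]
cv2.imwrite('pics/b.png',np.hstack(ims)[:,:,::-1])
o={}
for c in('top','scene'):
    for d in robot.silhouettes(c,'pan'):print(c,d['at'],round(d['p'],2),bbox(d['region'])); 
print([cyl(c,.617,-.231,[(.03,.048),(.03,.078)]) for c in('top','scene')])
```

```text
[ 0.4322 -0.1945  0.1657]
top [382.1, 179.8] 0.86 [371.5 168.5 396.5 192.5]
top [324.5, 251.3] 0.19 [312.5 243.5 334.5 266.5]
scene [364.8, 218.6] 0.9 [353.5 208.5 376.5 231.5]
[array([372.0332, 167.357 , 397.3657, 191.9227]), array([353.0931, 208.2154, 376.1357, 231.9157])]
```

View pics/b.png

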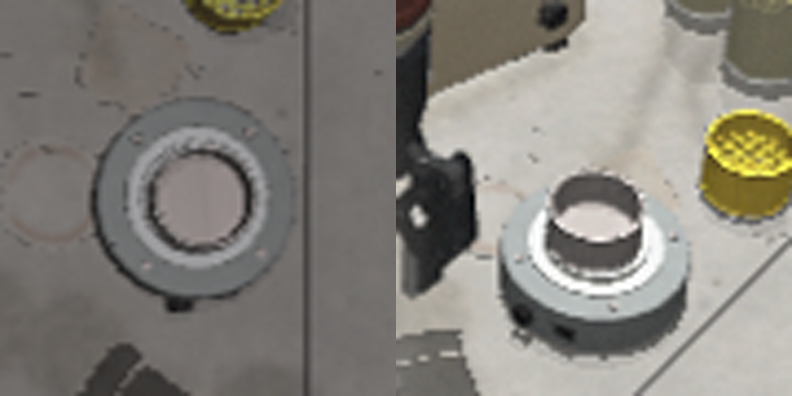

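The pan is seated upright and centred: (200,200) in the top crop, (593,222) in the scene crop. Next is the fine sieve, which is right below the gripper.

Call:
arm_command(increments=[[[0, 0.001, 0.03, 0], [0, 0.001, 0.06, 0], [0, 0.001, 0.09, 0], [0, 0.001, 0.115, 0], [0, 0.001, 0.13, 0], [0, 0.001, 0.14, 0], [0, 0.001, 0.142, 0], [0, 0.001, 0.142, 0], [0, 0.001, 0.142, 0], [0, 0.001, 0.142, 0], [0, 0.001, 0.142, 0]]])

```text
time_s: 11.87
eef_pos: [0.433, -0.1939, 0.0246]
tool_rot: [0.0, 1.0, -0.001, 0.001]
contact_force: [0.4, 0.6, 0.3]
gripper_width: 0.999
gripper_force: 0.0
```

Call:
arm_command(increments=[[[0, 0, 0, 0], [0, 0, 0, 0], [0, 0, 0, 0], [0, 0, 0, 0], [0, 0, 0, 0], [0, 0, 0, 0], [0, 0, 0, 0], [0, 0, 0, 0], [0, 0, 0, 0], [0, 0, 0, 0], [0, 0, 0, 0], [0, 0, 0, 0]]], fingers=1, grip_force=40)

```text
time_s: 12.87
eef_pos: [0.4326, -0.1937, 0.024]
tool_rot: [0.0, 1.0, -0.0, 0.0]
contact_force: [-1.1, 0.6, 7.0]
gripper_width: 0.67
gripper_force: 43.4
```

Call:
arm_command(increments=[[[0, 0, -0.01, 0], [0, 0, -0.03, 0], [0, 0, -0.06, 0], [0, 0, -0.09, 0], [0, 0, -0.12, 0], [0, 0, -0.14, 0], [0, 0, -0.14, 0], [0, 0, -0.14, 0]]])

```text
time_s: 13.53
eef_pos: [0.4328, -0.1938, 0.1649]
tool_rot: [0.0, 1.0, -0.001, 0.001]
contact_force: [0.4, 0.1, -1.0]
gripper_width: 0.673
gripper_force: 42.9
```

Run:
```python
from h import *
o=robot.observe();print(o['eef_pos'],o['gripper_width'])
s=snap('scene');u,v=proj('scene',o['eef_pos']).astype(int);print(u,v)
a=cv2.resize(s[v-30:v+50,u-40:u+40],None,fx=6,fy=6,interpolation=cv2.INTER_CUBIC)
cv2.imwrite('pics/c.png',a[:,:,::-1])
```

```text
[ 0.43276976 -0.19377882  0.1649256 ] 0.6730560430847731
309 225
```

View pics/c.png

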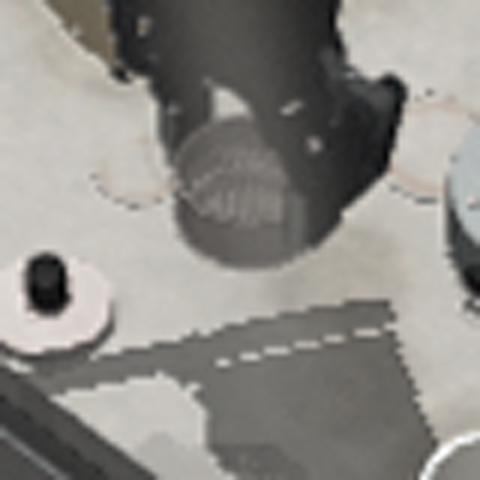

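The sieve hangs level and upright at crop (240,190). I'm carrying it over the pan.

Call:
arm_command(increments=[[[-0.02, -0.01, 0, 0], [-0.05, -0.02, 0, 0], [-0.08, -0.03, 0, 0], [-0.11, -0.0366, 0, 0], [-0.14, -0.0366, 0, 0], [-0.17, -0.0366, 0, 0], [-0.183, -0.0366, 0, 0], [-0.183, -0.0366, 0.02, 0], [-0.183, -0.0366, 0.04, 0], [-0.183, -0.0366, 0.052, 0], [-0.183, -0.0366, 0.056, 0], [-0.183, -0.0366, 0.06, 0], [-0.183, -0.0366, 0.063, 0], [-0.183, -0.0366, 0.066, 0], [-0.183, -0.0366, 0.066, 0], [-0.183, -0.0366, 0.066, 0], [-0.183, -0.0366, 0.066, 0]]])

```text
time_s: 15.0
eef_pos: [0.6155, -0.2302, 0.0982]
tool_rot: [0.0, 1.0, -0.0, 0.001]
contact_force: [0.9, 0.4, 0.7]
gripper_width: 0.674
gripper_force: 42.8
```

Call:
arm_command(increments=[[[0, 0, 0.001, 0], [0, 0, 0.002, 0], [0, 0, 0.003, 0], [0, 0, 0.003, 0], [0, 0, 0.003, 0]]])

```text
time_s: 15.42
eef_pos: [0.6156, -0.2302, 0.096]
tool_rot: [0.0, 1.0, -0.0, 0.001]
contact_force: [-2.3, 1.1, 7.1]
gripper_width: 0.673
gripper_force: 43.8
```

Call:
arm_command(increments=[[[0, 0, -0.001, 0], [0, 0, -0.001, 0], [0, 0, -0.001, 0], [0, 0, -0.001, 0], [0, 0, -0.001, 0], [0, 0, -0.001, 0], [0, 0, -0.02, 0], [0, 0, -0.05, 0], [0, 0, -0.08, 0], [0, -0.01, -0.09, 0], [0.02, -0.04, -0.09, 0], [0.04, -0.07, -0.09, 0], [0.06, -0.1, -0.09, 0], [0.072, -0.13, -0.09, 0], [0.072, -0.16, -0.09, 0], [0.072, -0.185, -0.09, 0], [0.072, -0.195, -0.09, 0], [0.072, -0.195, -0.09, 0], [0.072, -0.195, -0.09, 0]]], fingers=-1)

```text
time_s: 17.0
eef_pos: [0.5426, -0.4247, 0.1834]
tool_rot: [0.001, 1.0, 0.001, -0.0]
contact_force: [1.0, -0.5, 1.3]
gripper_width: 1.0
gripper_force: 0.0
```

Run:
```python
from h import *
np.set_printoptions(precision=4,suppress=True)
print(robot.observe()['eef_pos'])
ims=[cv2.resize(snap(c)[v-45:v+45,u-45:u+45],None,fx=4.4,fy=4.4,interpolation=cv2.INTER_CUBIC) for c,u,v in(('top',384,181),('scene',375,225))]
cv2.imwrite('pics/d.png',np.hstack(ims)[:,:,::-1])
for c in('top','scene'):
    for q in('fine_sieve','coarse_sieve'):
        for d in robot.silhouettes(c,q):print(c,q,d['at'],round(d['p'],2),bbox(d['region'])) 
print([cyl(c,.6156,-.2304,[(.03,.078),(.03,.106)]) for c in('top','scene')])
```

```text
[ 0.5426 -0.4247  0.1834]
top fine_sieve [446.9, 166.1] 0.88 [435.5 154.5 459.5 177.5]
top fine_sieve [385.2, 176.8] 0.87 [373.5 168.5 398.5 191.5]
top coarse_sieve [393.0, 129.1] 0.9 [379.5 117.5 404.5 142.5]
top coarse_sieve [449.0, 215.3] 0.66 [441.5 200.5 466.5 220.5]
scene fine_sieve [425.2, 255.1] 0.72 [414.5 243.5 437.5 266.5]
scene fine_sieve [365.9, 212.5] 0.64 [353.5 201.5 376.5 224.5]
scene coarse_sieve [408.8, 287.7] 0.57 [395.5 270.5 421.5 297.5]
scene coarse_sieve [393.7, 206.8] 0.42 [387.5 194.5 400.5 214.5]
[array([373.3042, 166.5465, 399.2436, 191.7222]), array([353.3404, 201.1538, 376.7033, 224.6013])]
```

View pics/d.png

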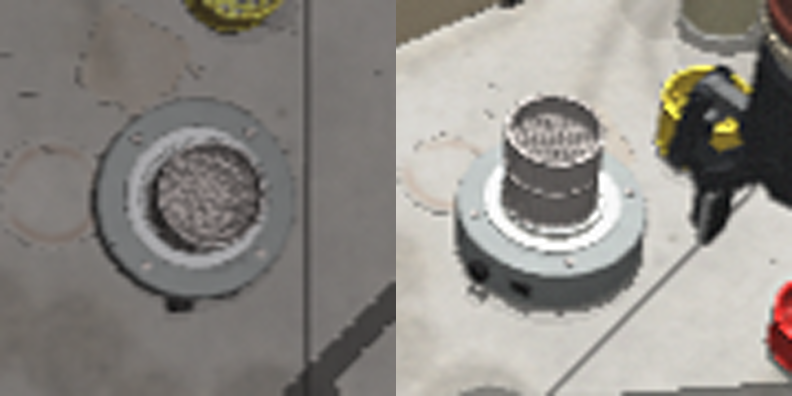

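The fine sieve is nested upright on the pan at scene crop (553,160). Next is the coarse sieve.

Call:
arm_command(increments=[[[-0.001, -0.001, 0.03, 0], [-0.001, -0.001, 0.06, 0], [-0.001, -0.001, 0.09, 0], [-0.001, -0.001, 0.12, 0], [-0.001, -0.001, 0.14, 0], [-0.001, -0.001, 0.15, 0], [-0.001, -0.001, 0.153, 0], [-0.001, -0.001, 0.153, 0], [-0.001, -0.001, 0.153, 0], [-0.001, -0.001, 0.153, 0], [-0.001, -0.001, 0.153, 0]]])

```text
time_s: 18.22
eef_pos: [0.5451, -0.4269, 0.0335]
tool_rot: [0.0, 1.0, -0.001, 0.001]
contact_force: [0.9, 0.4, 0.7]
gripper_width: 1.002
gripper_force: 0.0
```

Call:
arm_command(increments=[[[0, 0, 0, 0], [0, 0, 0, 0], [0, 0, 0, 0], [0, 0, 0, 0], [0, 0, 0, 0], [0, 0, 0, 0], [0, 0, 0, 0], [0, 0, 0, 0], [0, 0, 0, 0], [0, 0, 0, 0], [0, 0, 0, 0], [0, 0, 0, 0]]], fingers=1, grip_force=40)

```text
time_s: 19.22
eef_pos: [0.5446, -0.4265, 0.0325]
tool_rot: [0.0, 1.0, -0.001, 0.001]
contact_force: [0.4, 0.1, 6.6]
gripper_width: 0.678
gripper_force: 43.5
```

Call:
arm_command(increments=[[[0, 0, -0.01, 0], [0, 0, -0.03, 0], [0, 0, -0.06, 0], [0, 0, -0.09, 0], [0, 0, -0.12, 0], [0, 0, -0.15, 0], [0, 0, -0.16, 0], [0, 0, -0.16, 0], [0, 0, -0.16, 0], [0, 0, -0.16, 0]]])

```text
time_s: 20.05
eef_pos: [0.5428, -0.4248, 0.1882]
tool_rot: [0.0, 1.0, 0.002, -0.002]
contact_force: [-0.3, -0.1, -1.8]
gripper_width: 0.678
gripper_force: 43.2
```

Call:
arm_command(increments=[[[0, 0.02, 0, 0], [-0.01, 0.05, 0, 0], [-0.03, 0.08, 0, 0], [-0.05, 0.11, 0, 0], [-0.065, 0.14, 0, 0], [-0.0725, 0.17, 0, 0], [-0.0725, 0.19, 0, 0], [-0.0725, 0.196, 0.015, 0], [-0.0725, 0.196, 0.03, 0], [-0.0725, 0.196, 0.035, 0], [-0.0725, 0.196, 0.035, 0], [-0.0725, 0.196, 0.035, 0], [-0.0725, 0.196, 0.035, 0]]])

```text
time_s: 21.13
eef_pos: [0.6165, -0.2306, 0.1563]
tool_rot: [0.0, 1.0, -0.0, -0.0]
contact_force: [-0.0, -0.3, -0.1]
gripper_width: 0.677
gripper_force: 43.3
```

Call:
arm_command(increments=[[[0, 0, 0.008, 0], [0, 0, 0.014, 0], [0, 0, 0.017, 0], [0, 0, 0.02, 0], [0, 0, 0.022, 0], [0, 0, 0.022, 0], [0, 0, 0.022, 0]]])

```text
time_s: 21.72
eef_pos: [0.6165, -0.2299, 0.1342]
tool_rot: [0.0, 1.0, 0.0, -0.0]
contact_force: [-0.2, 0.7, -1.1]
gripper_width: 0.678
gripper_force: 43.3
```

Call:
arm_command(increments=[[[0, 0, 0.001, 0], [0, 0, 0.002, 0], [0, 0, 0.003, 0], [0, 0, 0.003, 0], [0, 0, 0.003, 0]]])

```text
time_s: 22.13
eef_pos: [0.617, -0.2301, 0.1324]
tool_rot: [0.0, 1.0, -0.0, 0.001]
contact_force: [-0.8, 0.4, 5.5]
gripper_width: 0.677
gripper_force: 43.8
```

Call:
arm_command(increments=[[[0, 0, -0.001, 0], [0, 0, -0.001, 0], [0, 0, -0.001, 0], [0, 0, -0.001, 0], [0, 0, -0.001, 0], [0, 0, -0.001, 0], [0, 0, -0.02, 0], [0, 0, -0.05, 0], [0, 0, -0.07, 0], [0.02, 0, -0.07, 0], [0.05, 0, -0.07, 0], [0.08, 0, -0.07, 0], [0.11, 0, -0.07, 0], [0.14, 0.01, -0.07, 0], [0.17, 0.03, -0.07, 0], [0.19, 0.05, -0.07, 0], [0.195, 0.06, -0.07, 0], [0.195, 0.06, -0.07, 0], [0.195, 0.06, -0.07, 0]]], fingers=-1)

```text
time_s: 23.72
eef_pos: [0.4222, -0.1701, 0.2019]
tool_rot: [-0.0, 1.0, -0.001, 0.001]
contact_force: [0.5, -0.7, 0.0]
gripper_width: 1.001
gripper_force: 0.0
```

Run:
```python
from h import *
np.set_printoptions(precision=4,suppress=True)
print(robot.observe()['eef_pos'])
I={c:snap(c) for c in('top','scene')}
ims=[cv2.resize(I[c][v-45:v+45,u-45:u+45],None,fx=4.4,fy=4.4,interpolation=cv2.INTER_CUBIC) for c,u,v in(('top',345,220),('scene',350,215))]
cv2.imwrite('pics/e.png',np.hstack(ims)[:,:,::-1])
for c in I:
    for q in('coarse_sieve','lid'):
        for d in robot.silhouettes(c,q):print(c,q,d['at'],round(d['p'],2),bbox(d['region'])) 
print([cyl(c,.616,-.2301,[(.03,.106),(.03,.146)]) for c in('top','scene')])
print('lid',[(cyl(c,.4215,-.0819,[(.022,0),(.03,.006),(.03,.012)]),cyl(c,.4215,-.0819,[(.01,.014),(.01,.036)])) for c in('top','scene')])
# knob: dark blob
k={}
for c,(u,v) in(('top',(325,255)),('scene',(276,242))):
    g=cv2.cvtColor(I[c],cv2.COLOR_RGB2GRAY)[v-9:v+9,u-9:u+9]; m=g<70; ys,xs=np.nonzero(m); k[c]=np.array([xs.mean()+u-9,ys.mean()+v-9]); print(c,k[c],m.sum(),xs.min()+u-9,xs.max()+u-9,ys.min()+v-9,ys.max()+v-9)
print(tri('top',k['top'],'scene',k['scene']))
```

```text
[ 0.4222 -0.1701  0.2019]
top coarse_sieve [396.8, 129.6] 0.87 [379.5 117.5 404.5 142.5]
top coarse_sieve [390.5, 176.6] 0.75 [374.5 164.5 401.5 191.5]
top lid [326.0, 253.9] 0.68 [313.5 244.5 335.5 266.5]
scene coarse_sieve [366.3, 205.7] 0.82 [353.5 190.5 378.5 217.5]
scene coarse_sieve [398.9, 207.3] 0.69 [388.5 194.5 411.5 219.5]
[array([374.6642, 164.2993, 402.3427, 190.828 ]), array([354.0511, 190.3049, 378.2657, 217.2393])]
lid [(array([313.5916, 243.406 , 336.3596, 266.4244]), array([321.1942, 251.2127, 329.0152, 259.6487])), (array([264.6801, 236.8283, 286.8234, 255.2602]), array([271.5831, 236.6283, 279.3768, 247.5805]))]
top [325.4889 255.9333] 45 322 333 252 263
scene [276.451  241.9216] 51 274 279 238 246
(array([ 0.4213, -0.0839,  0.0276]), np.float64(0.002734217891282229))
```

View pics/e.png

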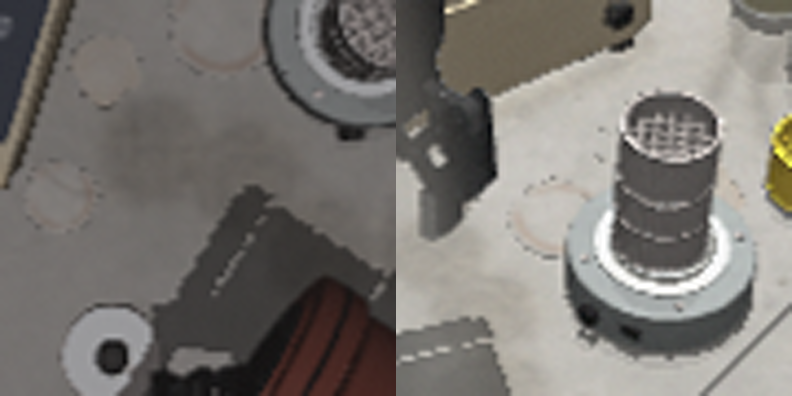

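All three parts are nested: the coarse sieve is at scene crop (668,130). The lid knob triangulates to (0.421,-0.083,0.028).

Call:
arm_command(increments=[[[0.001, 0.03, 0, 0], [0.001, 0.06, 0, 0], [0.001, 0.0873, 0, 0], [0.001, 0.0873, 0.03, 0], [0.001, 0.0873, 0.06, 0], [0.001, 0.0873, 0.09, 0], [0.001, 0.0873, 0.12, 0], [0.001, 0.0873, 0.14, 0], [0.001, 0.0873, 0.155, 0], [0.001, 0.0873, 0.165, 0], [0.001, 0.0873, 0.17, 0], [0.001, 0.0873, 0.17, 0], [0.001, 0.0873, 0.17, 0], [0.001, 0.0873, 0.17, 0], [0.001, 0.0873, 0.17, 0]]])

```text
time_s: 25.27
eef_pos: [0.4216, -0.083, 0.0324]
tool_rot: [0.0, 1.0, -0.0, 0.001]
contact_force: [0.8, 0.5, 0.0]
gripper_width: 0.999
gripper_force: 0.0
```

Call:
arm_command(increments=[[[0, 0, 0.002, 0], [0, 0, 0.002, 0], [0, 0, 0.002, 0], [0, 0, 0.002, 0], [0, 0, 0.002, 0], [0, 0, 0.002, 0], [0, 0, 0.002, 0], [0, 0, 0.002, 0], [0, 0, 0.002, 0], [0, 0, 0.002, 0], [0, 0, 0.002, 0], [0, 0, 0.002, 0], [0, 0, 0.002, 0], [0, 0, 0.002, 0], [0, 0, 0.002, 0], [0, 0, 0.002, 0]]], fingers=1, grip_force=40)

```text
time_s: 26.6
eef_pos: [0.4208, -0.0827, 0.0295]
tool_rot: [0.0, 1.0, -0.0, 0.0]
contact_force: [-0.8, -0.7, 4.3]
gripper_width: 0.215
gripper_force: 39.3
```

Call:
arm_command(increments=[[[0, 0, -0.01, 0], [0, 0, -0.03, 0], [0, 0, -0.06, 0], [0, 0, -0.09, 0], [0, 0, -0.12, 0], [0, 0, -0.15, 0], [0, 0, -0.18, 0], [0, -0.03, -0.18, 0], [0, -0.06, -0.18, 0], [0, -0.09, -0.18, 0], [0, -0.12, -0.18, 0], [0, -0.12, -0.18, 0], [0, -0.12, -0.18, 0], [0, -0.12, -0.18, 0]]])

```text
time_s: 27.77
eef_pos: [0.42, -0.202, 0.2089]
tool_rot: [0.001, 1.0, 0.001, -0.001]
contact_force: [-0.0, -0.4, -0.8]
gripper_width: 0.217
gripper_force: 39.2
```

Run:
```python
from h import *
o=robot.observe();print(o['eef_pos'],o['gripper_width'])
s=snap('scene');u,v=proj('scene',o['eef_pos']).astype(int);print(u,v)
a=cv2.resize(s[v-30:v+50,u-40:u+40],None,fx=6,fy=6,interpolation=cv2.INTER_CUBIC)
cv2.imwrite('pics/f.png',a[:,:,::-1])
```

```text
[ 0.4200295  -0.20197858  0.20894729] 0.21724970484626274
308 217
```

View pics/f.png

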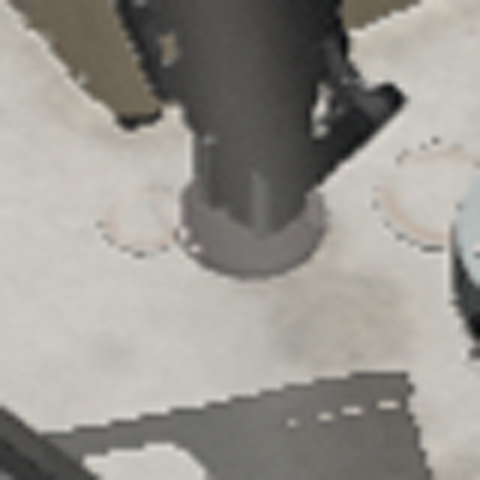

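The lid is held level by its knob at crop (255,235). Carrying it to the stack.

Call:
arm_command(increments=[[[-0.02, -0.01, 0, 0], [-0.05, -0.02, 0, 0], [-0.08, -0.028, 0, 0], [-0.11, -0.028, 0, 0], [-0.14, -0.028, 0, 0], [-0.17, -0.028, 0, 0], [-0.19, -0.028, 0, 0], [-0.1955, -0.028, 0.01, 0], [-0.1955, -0.028, 0.02, 0], [-0.1955, -0.028, 0.025, 0], [-0.1955, -0.028, 0.025, 0], [-0.1955, -0.028, 0.025, 0], [-0.1955, -0.028, 0.025, 0]]])

```text
time_s: 28.9
eef_pos: [0.6153, -0.2308, 0.1847]
tool_rot: [0.0, 1.0, -0.0, 0.0]
contact_force: [0.4, -0.4, -0.4]
gripper_width: 0.218
gripper_force: 39.3
```

Call:
arm_command(increments=[[[0, 0.0005, 0.005, 0], [0, 0.0005, 0.008, 0], [0, 0.0005, 0.01, 0], [0, 0.0005, 0.012, 0], [0, 0.0005, 0.0135, 0], [0, 0.0005, 0.0135, 0], [0, 0.0005, 0.0135, 0]]])

```text
time_s: 29.48
eef_pos: [0.616, -0.2301, 0.1707]
tool_rot: [0.0, 1.0, 0.0, -0.0]
contact_force: [-0.6, -0.6, -0.7]
gripper_width: 0.217
gripper_force: 39.3
```

Call:
arm_command(increments=[[[0, 0, 0.001, 0], [0, 0, 0.002, 0], [0, 0, 0.003, 0], [0, 0, 0.003, 0], [0, 0, 0.003, 0]]])

```text
time_s: 29.9
eef_pos: [0.6168, -0.2304, 0.1694]
tool_rot: [0.0, 1.0, -0.0, 0.001]
contact_force: [-0.4, -0.1, 4.1]
gripper_width: 0.217
gripper_force: 39.7
```

Call:
arm_command(increments=[[[0, 0, -0.001, 0], [0, 0, -0.001, 0], [0, 0, -0.001, 0], [0, 0, -0.001, 0], [0, 0, -0.001, 0], [0, 0, -0.001, 0], [0, 0, -0.001, 0], [0, 0, -0.001, 0], [0, 0, -0.02, 0], [0, 0, -0.05, 0], [0, 0, -0.07, 0], [0.02, 0, -0.07, 0], [0.05, 0, -0.07, 0], [0.08, 0, -0.07, 0], [0.11, 0, -0.07, 0], [0.14, 0, -0.07, 0], [0.17, 0, -0.07, 0], [0.18, 0, -0.07, 0], [0.18, 0, -0.07, 0], [0.18, 0, -0.07, 0]]], fingers=-1)

```text
time_s: 31.57
eef_pos: [0.4365, -0.2305, 0.2384]
tool_rot: [0.001, 1.0, -0.0, 0.001]
contact_force: [0.1, -0.4, -0.2]
gripper_width: 1.0
gripper_force: 0.0
```

Run:
```python
from h import *
np.set_printoptions(precision=4,suppress=True)
I={c:snap(c) for c in('top','scene')}
ims=[cv2.resize(I[c][v-45:v+45,u-45:u+45],None,fx=4.4,fy=4.4,interpolation=cv2.INTER_CUBIC) for c,u,v in(('top',384,180),('scene',365,215))]
cv2.imwrite('pics/g.png',np.hstack(ims)[:,:,::-1])
for c in I:
    for q in('lid',):
        for d in robot.silhouettes(c,q):print(c,q,d['at'],round(d['p'],2),bbox(d['region'])) 
print([(cyl(c,.616,-.2302,[(.03,.146),(.03,.152)]),cyl(c,.616,-.2302,[(.03,.146),(.03,.152),(.01,.176)])) for c in I])
```

```text
top lid [388.9, 174.2] 0.96 [376.5 163.5 403.5 189.5]
scene lid [369.3, 194.8] 0.51 [355.5 187.5 378.5 205.5]
[(array([376.9618, 163.9729, 402.8906, 189.7093]), array([376.9618, 163.9729, 402.8906, 189.7093])), (array([355.1307, 188.6732, 378.5382, 206.5357]), array([355.1307, 187.2407, 378.5382, 206.5357]))]
```

View pics/g.png

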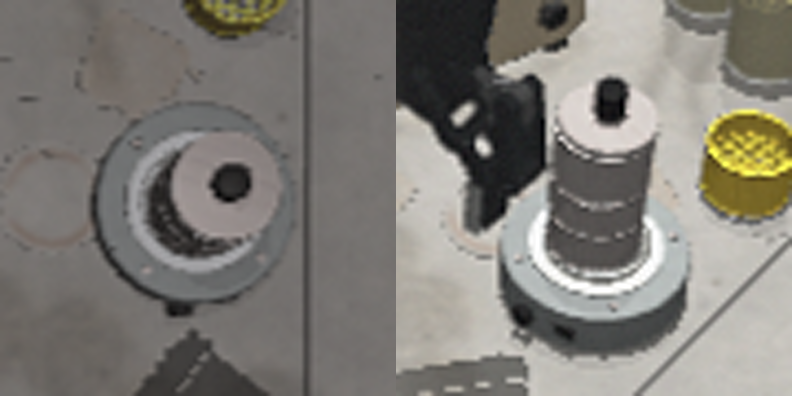

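The stack is straight with the lid seated: knob at scene crop (611,100), top crop (231,182). The outline matches the nested pose within 1 px, and the gripper is clear.

```bash
python3 -c "
from bench import robot
print(robot.job_done())"
```

```text
the job is handed in; nothing more can be done
None
```

The sieve set is stacked on the shaker (pan, fine sieve, coarse sieve, lid), with every part released and looking upright and nested in the last pictures. I handed the job in at about 32 s; the hand-in returned no verdict, and I did not touch the cup or flask or measure them again afterwards.

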